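# Nest the empty pots and hold the recycling bin open

### The job

Get the three empty dessert pots ready for recycling: nest them, right way up, into one stack standing on the worktop and let go of it. Then lift the recycling bin's lid by its bow handle until it is open about 60 degrees and keep it there so that I can drop the stack in: the lid falls shut by itself, so finish while still holding the handle. Leave the mug, the jar and the spoon where they are.

Things in the scene. Friction and masses are not known exactly. Their poses are not given: they have to be found in the camera images.
- pot_a: empty white plastic dessert pot, round, open at the top, 70 mm tall, about 35 g, wall 2.5 mm. Base 37 mm across, tapering out to 56 mm at a shoulder 48 mm up; above it a straight collar, 64 mm across outside and 59 mm inside, up to the rim. All three pots are alike and start upright and well apart. Origin: centre of the underside, z axis up through the mouth
- pot_b: a second pot, the same as pot_a. A pot set into another stops when its shoulder sits on the lower one's rim, 22 mm higher than the lower pot (three make 114 mm)
- pot_c: a third pot, the same as pot_a
- bin: worktop recycling bin, white steel box 210 mm front to back, 300 mm wide, 150 mm high, standing firm (it does not slide), closed by a flat steel lid hinged along its back top edge. Origin: centre of the underside; x axis from its front (robot side) to its back, y along its width, z up
- lid_hinge (a point): middle of the lid's hinge line: back top edge of the bin, 105 mm behind the bin's origin and 150 mm up; the hinge line runs along the bin's y axis. Does not move with the lid
- lid (a joint): opening angle of the lid in rad: 0 closed (its start), growing as the front edge rises and swings back; 1.047 is 60 degrees; stop at 1.45. Lid with handle weighs 0.3 to 0.7 kg and falls shut from any angle when let go
- lid_handle (a point): black bow handle on top of the lid near its front edge: a round bar 14 mm thick along the bin's y axis, about 110 mm clear between its two posts, bar centre 40 mm above the lid's top face. It turns with the lid. Point: centre of the bar; with the lid closed it lies 175 mm in front of the hinge line and 50 mm above it, 200 mm above the worktop; its axes are then those of the bin
- mug: white mug, 82 mm across, 92 mm tall, with a handle; a bystander. Origin: centre of the underside
- jar: amber glass jar with a steel cap, 72 mm across, 105 mm tall; a bystander. Origin: centre of the underside
- spoon: steel teaspoon 130 mm long lying on the worktop; a bystander. Origin near its middle
There are look-alikes about, which are no part of the job. What is shaped like the pot_b but blue or green is not meant. Leave any yellow look-alike of the pot_c alone.

How it is judged:
By the outcome, as a careful person would: the job done as asked, in the order asked, and still so for the second after the job is handed in, while the arm keeps its last pose, push and grip.
It also fails if it takes over 59 s, if anything falls off the work surface, if the arm or the gripper's body presses on something with over 40 N, if the wrist force passes 120 N, or if a joint passes its speed limit or range.

### The arm

A 6-joint arm with a two-finger parallel gripper is mounted at the origin on the work surface. World frame = base frame: x ahead of the robot, y to its left, z up, the work surface at z = 0. Lengths are in mm, angles in rad, forces in N, time in s.
With the tool pointing down it reaches from about 350 to 975 mm from the base axis. Payload 7.1 kg.
Tool frame: the origin (TCP) lies between the finger pads; the fingertips stand 19 mm ahead of it and the grasp point (between the pads) is the TCP (ctrl.tcp_to_tips is the distance from the TCP to the fingertips, in mm); z points along the fingers, y is the line along which they close (so a half turn about z gives the same grasp; the last joint's range is limited). The gripper opens to 88 mm and grips with 3 to 60 N. Pads are 20 mm wide; open, the fingers measure 115 mm over their backs; the gripper's body (75 mm by 178 mm) begins 61 mm behind the grasp point.
Start: joints at [-1.273, 0.423, 1.63, -0, 1.089, -0.019], TCP at [194.722, -593.876, 241.675] pointing down, gripper open.
Joint ranges: [-3, 3], [-0.9, 2.11], [0.09, 2.58], [-1.31, 4.45], [0.11, 2.69], [-2.54, 2.54]. Speed limits (rad/s): [2.39, 2.39, 3.01, 3.14, 3.14, 3.14].

### API

Orientations are given as a rotation vector (axis times angle).
In Python, from workcell import status, optics, ctrl gives the robot as it stands. The module is installed in compiled form; this text tells all that it offers.
- The arm moves only by the shell command python3 -m inch 'ROWS'. ROWS is JSON, a list that holds one entry, the list of rows, each a list of 7 numbers: the shift along the tool's x, y, z in mm, then the turn, a rotation vector about the tool's x, y, z in rad, then the opening in per cent of the stroke, from 0 (shut) to 100 (fully open). A call has 1 to 20 rows; each row is the pose to reach, as a shift and turn from the pose commanded when the call began, along the tool's axes at that moment; what a row does not reach only later rows make up. A row lasts 1/10 s, in which the tool goes at most 50 mm and 8.59 degrees, less where a joint would pass 70% of its speed; a pose out of reach is approached as far as the arm can. A call with a gripper value outside its range is refused whole. The fingers move at their own pace and stop on an object; the grip force is fixed at half the most. Time passes only in rows, so rows that repeat a pose let the fingers close. It gives the time, the measured TCP pose, the force, the opening and the grip force at its end, in the units of the state.
- status.get_obs(): the state, without advancing time (a new reading comes with each control period).
- optics.get_image(name): name is "scene" or "top" or "wrist"; returns a dict with "frame" (384x512x3 uint8, red, green, blue), "fx", "fy", "cx", "cy" (pixels), "k1" (the pictures are not rectified: a ray, as slopes to the right and down, at radius r is drawn at 1 + k1 r^2 times it, then the intrinsics apply), "rvec" (rotation vector, rad) and "tvec" (3), from world to camera coordinates, as OpenCV has them; the wrist camera has in their place "hand_eye" (4x4, takes a point from camera to tool coordinates, whose origin is the TCP and whose axes are the flange's). Camera axes: x right, y down, z forward; pixel columns grow to the right and rows downward; lengths in mm; the calibration is good to about 2 mm. A picture is of the moment at which its call begins: read the wrist's pose just before it. There is no depth.
- ctrl.close_job(): hands the job in; it is judged then, once.
The state is a dict: "t": time; "qpos": joint angles; "qvel": joint speeds; "joint_torque": joint torques, N m; "ee_pos": TCP position; "orientation": TCP orientation; "ft_force": force on the tool from outside, world axes, zero at the start; "moment": the same for the moment, N m; "width": finger opening in mm; "grasp_force": force on a finger pad.
Only numpy, scipy, OpenCV 4.12 (cv2) and the standard library are available. Lean on these libraries where they do the work, as an engineer would, in place of code of your own. Each camera call takes 0.05 s, during which the arm holds its last target. There are 200 camera calls.

## Working session

There is one attempt and no reset: what is moved stays moved. The work goes in short steps, Python scripts to look and compute and a shell command to move; the robot and the scene stay as the last step left them, time stands still between calls to the robot, and variables do not carry over. Pictures are saved under pics/ and viewed, at most 12 in all, crops included, and the job is handed in when it is done.

```bash
mkdir -p pics
cat > h.py <<'E'
import numpy as np, cv2
from scipy.spatial.transform import Rotation as R
from workcell import status, optics, ctrl
def cam(name):
    o=status.get_obs(); d=optics.get_image(name)
    if name=="wrist":
        T=np.array(d["hand_eye"]); Rt=R.from_rotvec(o["orientation"]).as_matrix()
        Rc=Rt@T[:3,:3]; c=Rt@T[:3,3]+np.array(o["ee_pos"])
    else:
        Rc=R.from_rotvec(np.ravel(d["rvec"])).as_matrix().T; c=-Rc@np.ravel(d["tvec"])
    return dict(im=d["frame"],K=(d["fx"],d["fy"],d["cx"],d["cy"],d["k1"]),R=Rc,c=c)
def ray(C,u,v):
    fx,fy,cx,cy,k=C["K"]; p=np.array([(u-cx)/fx,(v-cy)/fy]); q=p.copy()
    for _ in range(30): q=p/(1+k*(q@q))
    return C["R"]@np.array([q[0],q[1],1])
def onz(C,u,v,z):
    d=ray(C,u,v); return C["c"]+d*(z-C["c"][2])/d[2]
def proj(C,P):
    p=C["R"].T@(np.array(P,float)-C["c"]); q=p[:2]/p[2]; q=q*(1+C["K"][4]*(q@q))
    return q*C["K"][:2]+np.array(C["K"][2:4])
def save(C,n,crop=None,s=1.5):
    im=C["im"][...,::-1]
    if crop: a,b,c,d=crop; im=im[b:d,a:c]
    cv2.imwrite("pics/"+n,cv2.resize(im,None,fx=s,fy=s,interpolation=cv2.INTER_CUBIC))
E
python3 - <<'E'
from h import *
import pickle
o=status.get_obs(); print({k:np.round(v,3) for k,v in o.items()})
C={n:cam(n) for n in("scene","top")}; pickle.dump(C,open("c.pkl","wb"))
for n in C: save(C[n],n+".png"); print(n,C[n]["c"].round(),C[n]["K"])
E
```

```text
{'t': np.float64(0.0), 'qpos': array([-1.273,  0.424,  1.631, -0.   ,  1.089, -0.019]), 'qvel': array([-0.001, -0.   , -0.002, -0.002,  0.001,  0.001]), 'joint_torque': array([ 3.0000e-03, -5.4463e+01, -2.7366e+01,  6.5000e-02,  2.3000e-02,
       -0.0000e+00]), 'ee_pos': array([ 194.575, -593.407,  240.916]), 'orientation': array([-3.101, -0.495,  0.   ]), 'ft_force': array([-0.494, -0.305,  0.523]), 'moment': array([ 0.032, -0.012,  0.021]), 'grasp_force': np.float64(0.0), 'width': np.float64(87.669)}
scene [1106.  611.  907.] (422.75060726500095, 422.75060726500095, 253.18794620001896, 190.06675948897504, -0.15022528333198684)
top [ 465.  -44. 1477.] (489.9931429050367, 489.9931429050367, 262.06288029253164, 191.27740899542715, -0.17127551497643995)
```

View pics/top.png

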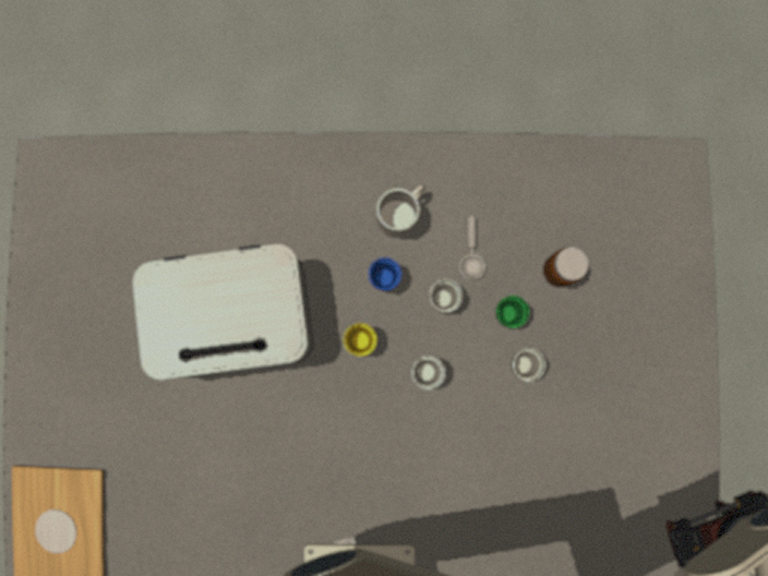

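View pics/scene.png

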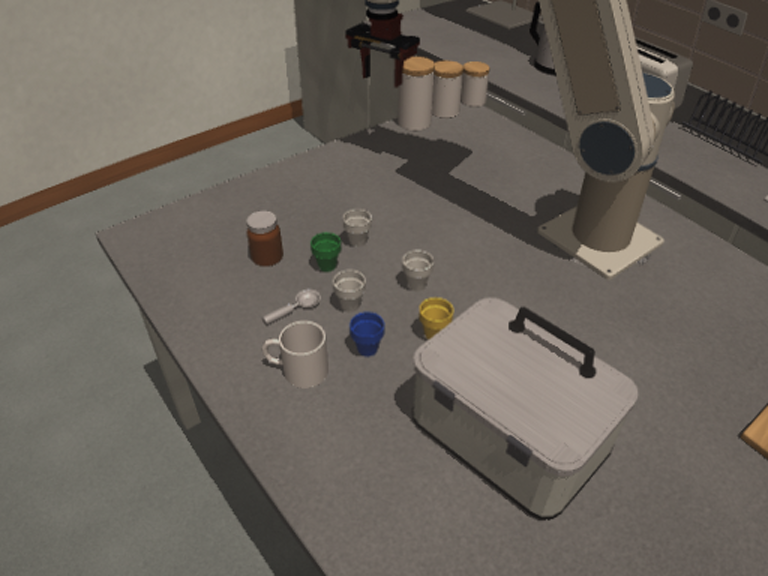

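The top view (at 1.5x) shows three white pots at (446,296), (429,372) and (529,365). The look-alikes are blue (386,275), green (513,312) and yellow (361,340). The handle bar runs from (186,354) to (260,345). The scene view agrees: the white pots are at (349,290), (417,269) and (357,227), with the mug at (303,353).

Run:
```python
from h import *
import pickle
C=pickle.load(open("c.pkl","rb")); T=C["top"]; S=C["scene"]
hsv=cv2.cvtColor(T["im"],cv2.COLOR_RGB2HSV)
m=((hsv[...,1]<60)&(hsv[...,2]>140)).astype(np.uint8)
for n,(x,y) in dict(P1=(446,296),P2=(429,372),P3=(529,365)).items():
    x/=1.5;y/=1.5
    w=np.zeros_like(m); cv2.circle(w,(int(x),int(y)),17,1,-1)
    pts=cv2.findNonZero(m*w); (cx,cy),r=cv2.minEnclosingCircle(pts)
    P=onz(T,cx,cy,70); print(n,(round(cx,1),round(cy,1)),round(r,1),P.round(1),"scene proj of rim ctr",(proj(S,P)*1.5).round())
for n,(a,b) in dict(blue=(386,275),green=(513,312),yel=(361,340)).items(): print(n,onz(T,a/1.5,b/1.5,70).round())
d=(T["im"].max(2)<60).astype(np.uint8); d[:215]=0;d[250:]=0;d[:,:110]=0;d[:,185:]=0
box=cv2.minAreaRect(cv2.findNonZero(d)); print(box)
e=[onz(T,186/1.5,354/1.5,200),onz(T,260/1.5,345/1.5,200)];print(e, (e[0]+e[1])/2)
for p in((135,265),(150,378),(307,358),(292,246)): print(onz(T,p[0]/1.5,p[1]/1.5,155).round())
save(T,"crop.png",(220,160,380,270),4)
```

```text
P1 (296.3, 196.7) 11.0 [ 599.3 -165.6   70. ] scene proj of rim ctr [348. 281.]
P2 (284.4, 247.9) 11.4 [ 452.  -130.4   70. ] scene proj of rim ctr [417. 261.]
P3 (352.0, 243.0) 11.2 [ 465.2 -326.1   70. ] scene proj of rim ctr [356. 217.]
blue [638. -53.  70.]
green [ 566. -298.   70.]
yel [513.  -5.  70.]
((147.9517059326172, 232.64111328125), (5.946363925933838, 56.56669235229492), 82.33319854736328)
[array([482.42595875, 297.79870717, 200.        ]), array([499.04994313, 166.99457267, 200.        ])] [490.73795094 232.39663992 200.        ]
[646. 411. 155.]
[439. 376. 155.]
[477.  89. 155.]
[680. 119. 155.]
```

View pics/crop.png

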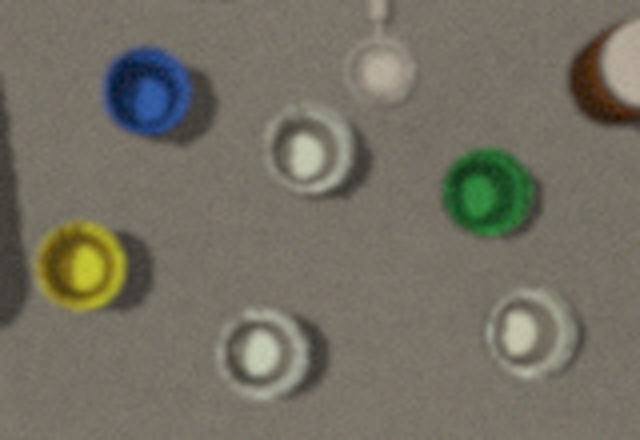

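The crop confirms the choice: the three white pots are at crop (310,148), (262,353) and (532,333), and the blue, green and yellow ones are left alone. I'll use P2 (452,-130) as the base and fetch P3 first.

```bash
python3 -m inch '[[[340,-170,90,0,0,0,100],[340,-170,90,0,0,0,100],[340,-170,90,0,0,0,100],[340,-170,90,0,0,0,100],[340,-170,90,0,0,0,100],[340,-170,90,0,0,0,100],[340,-170,90,0,0,0,100],[340,-170,90,0,0,0,100],[340,-170,90,0,0,0,100],[340,-170,90,0,0,0,100],[340,-170,90,0,0,0,100],[340,-170,90,0,0,0,100]]]'
cat >> h.py <<'E'
def to(P):
    o=status.get_obs(); print("t",round(o["t"],2),"pos",np.round(o["ee_pos"],1),"shift",(R.from_rotvec(o["orientation"]).as_matrix().T@(np.array(P,float)-o["ee_pos"])).round(1))
E
python3 - <<'E'
from h import *
C=cam("wrist"); save(C,"w1.png"); print((proj(C,[465.2,-326.1,70])*1.5).round(), C["c"].round()); to([465.2,-326.1,68])
E
```

```text
t: 1.3
ee_pos: [464.1, -327.5, 152.0]
orientation: [3.102, 0.493, 0.0]
ft_force: [0.9, -0.7, 0.7]
width: 88.0
grasp_force: 0.0
[375. 307.] [ 539. -304.  294.]
t 1.35 pos [ 464.1 -327.5  152. ] shift [ 1.5 -1.1 84. ]
```

View pics/w1.png

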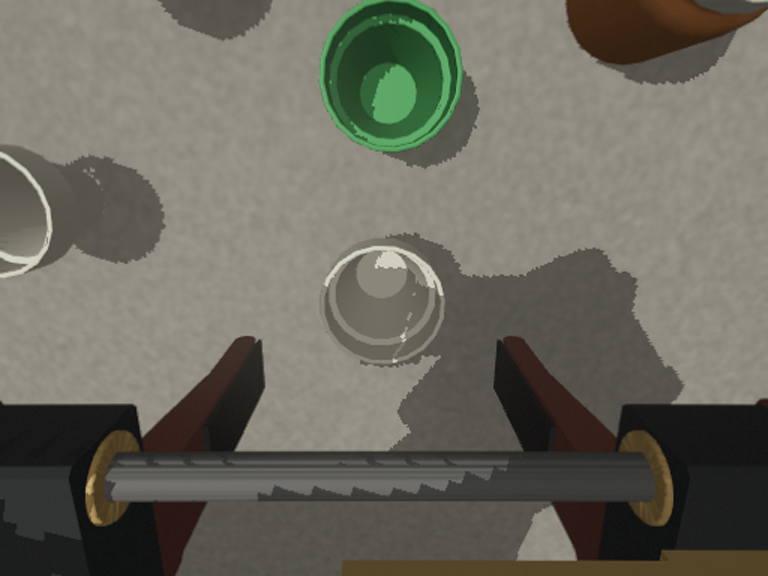

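The wrist view shows P3's rim centred at about (383,301), spanning x 321–444 and y 237–365, a little right of the prediction at (375,307). The fingers are either side, and green is well clear at (391,75).

Run:
```python
from h import *
C=cam("wrist"); P=onz(C,383/1.5,301/1.5,70); print(P.round(1)); P[2]=68; to(P)
```

```text
[ 469.6 -329.1   70. ]
t 1.4 pos [ 464.2 -327.5  152. ] shift [ 4.6  3.1 84. ]
```

```bash
python3 -m inch '[[[4,2,40,0,0,0,100],[4,2,70,0,0,0,100],[4,2,84,0,0,0,100],[4,2,84,0,0,0,100],[4,2,84,0,0,0,60],[4,2,84,0,0,0,50],[4,2,84,0,0,0,50],[4,2,84,0,0,0,50],[4,2,84,0,0,0,50],[4,2,84,0,0,0,50]]]'
python3 -m inch '[[[0,0,-40,0,0,0,50],[0,0,-80,0,0,0,50],[0,0,-80,0,0,0,50],[0,0,-80,0,0,0,50]]]'
python3 - <<'E'
from h import *
to([452,-130.4,145]); C=cam("wrist"); save(C,"w2.png")
E
```

```text
t: 2.4
ee_pos: [470.0, -327.6, 68.9]
orientation: [3.101, 0.495, 0.002]
ft_force: [-1.2, 0.4, 5.9]
width: 63.5
grasp_force: 30.0
t: 2.8
ee_pos: [469.7, -327.3, 148.7]
orientation: [3.101, 0.495, 0.003]
ft_force: [0.2, -0.4, -0.4]
width: 63.9
grasp_force: 30.0
t 2.8 pos [ 469.7 -327.3  148.7] shift [  44.6 -192.6    3.4]
```

View pics/w2.png

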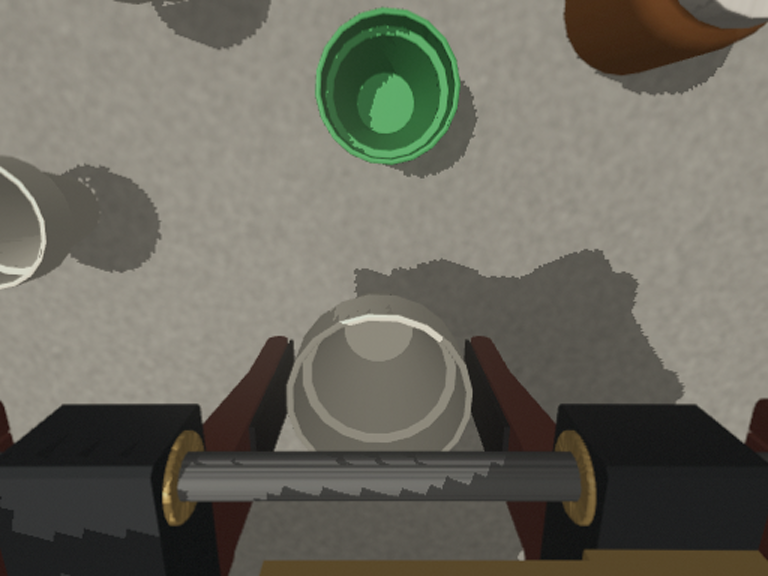

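P3 is held in the grip, with its rim centred at about (379,405). Next I stop short of P2 to look at it.

```bash
python3 -m inch '[[[-25,-50,-12,0,0,0,50],[-25,-100,-12,0,0,0,50],[-25,-150,-12,0,0,0,50],[-25,-193,-12,0,0,0,50],[-25,-193,-12,0,0,0,50],[-25,-193,-12,0,0,0,50],[-25,-193,-12,0,0,0,50]]]'
python3 - <<'E'
from h import *
C=cam("wrist"); save(C,"w3.png"); print((proj(C,[452,-130.4,70])*1.5).round()); to([452,-130.4,160])
E
```

```text
t: 3.55
ee_pos: [385.9, -152.0, 159.3]
orientation: [3.102, 0.496, -0.0]
ft_force: [-0.3, -0.8, -0.3]
width: 63.8
grasp_force: 30.0
[377. 167.]
t 3.6 pos [ 386.  -152.3  159.3] shift [69.6 -0.3 -0.7]
```

View pics/w3.png

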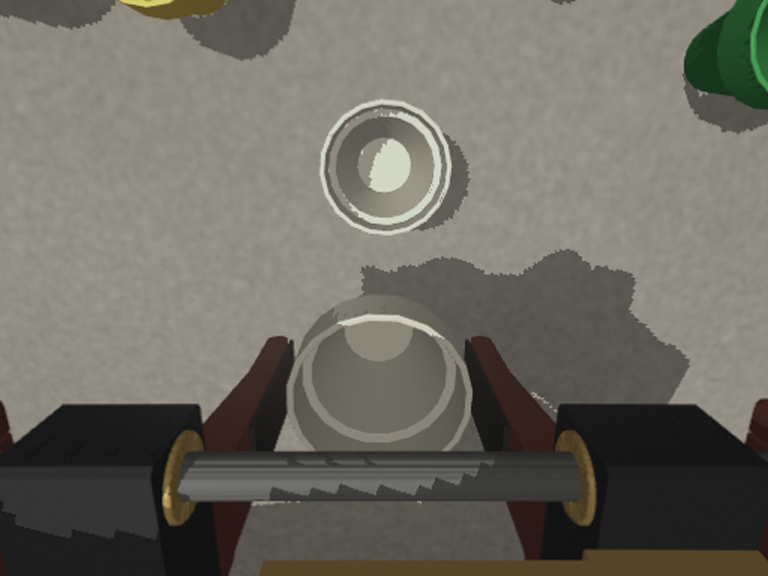

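The wrist view shows P2's rim centred at (386,167), and the held pot's rim spans x 287–471 with its top edge at y≈314.

Run:
```python
from h import *
C=cam("wrist"); o=status.get_obs(); M=R.from_rotvec(o["orientation"]).as_matrix().T
P=onz(C,386/1.5,167/1.5,70); print("P2",P.round(1)); t=lambda Q:(M@(Q-o["ee_pos"])).round(1)
print("P2 tool",t(P)); 
zr=o["ee_pos"][2]+2
for u,v in((379,314),(287,388),(471,388)): print("held",t(onz(C,u/1.5,v/1.5,zr)))
```

```text
P2 [ 453.6 -134.8   70. ]
P2 tool [69.8  4.3 89.4]
held [28.3  0.9 -2. ]
held [  2.1 -29.6  -2. ]
held [ 2.2 31.5 -2. ]
```

```bash
python3 -m inch '[[[40,3,0,0,0,0,50],[71,3,0,0,0,0,50],[71,3,0,0,0,0,50],[71,3,0,0,0,0,50],[71,3,25,0,0,0,50],[71,3,45,0,0,0,50],[71,3,58,0,0,0,50],[71,3,64,0,0,0,50],[71,3,64,0,0,0,50],[71,3,64,0,0,0,50]]]'
python3 - <<'E'
from h import *
to([0,0,0]); C=cam("wrist"); save(C,"w4.png")
E
```

```text
t: 4.65
ee_pos: [453.9, -132.4, 96.1]
orientation: [3.102, 0.495, 0.0]
ft_force: [-0.2, 0.6, -0.1]
width: 63.9
grasp_force: 30.0
t 4.65 pos [ 453.9 -132.4   96.1] shift [-390.1 -267.1   95.9]
```

View pics/w4.png

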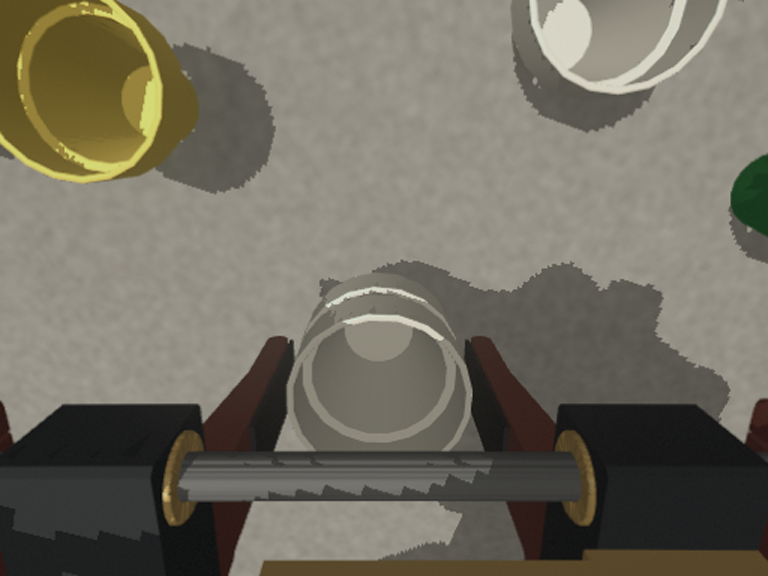

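The held pot is inside P2 with P2's rim showing just in front at (378,293) and no force. I'll lower a bit further, then release.

```bash
python3 -m inch '[[[0,0,2,0,0,0,50],[0,0,4,0,0,0,50],[0,0,4,0,0,0,50]]]'
python3 -m inch '[[[0,0,0,0,0,0,60],[0,0,0,0,0,0,75],[0,0,0,0,0,0,100],[0,0,0,0,0,0,100],[0,0,0,0,0,0,100],[0,0,-30,0,0,0,100],[0,0,-60,0,0,0,100],[0,0,-90,0,0,0,100],[-80,0,-90,0,0,0,100],[-80,0,-90,0,0,0,100],[-80,0,-90,0,0,0,100],[-80,0,-90,0,0,0,100]]]'
python3 - <<'E'
from h import *
C=cam("wrist"); save(C,"w5.png"); print((proj(C,[453,-132.4,92])*1.5).round(),(proj(C,[453,-132.4,70])*1.5).round()); to([599.3,-165.6,160])
E
```

```text
t: 5.0
ee_pos: [453.8, -132.2, 91.7]
orientation: [3.102, 0.496, 0.0]
ft_force: [0.2, 0.2, -0.2]
width: 64.2
grasp_force: 30.0
t: 6.2
ee_pos: [377.9, -157.4, 182.0]
orientation: [3.102, 0.494, 0.002]
ft_force: [0.4, 0.3, 0.2]
width: 87.7
grasp_force: 0.0
[376. 146.] [376. 146.]
t 6.25 pos [ 378.6 -157.4  182. ] shift [207.2  76.4  22.3]
```

View pics/w5.png

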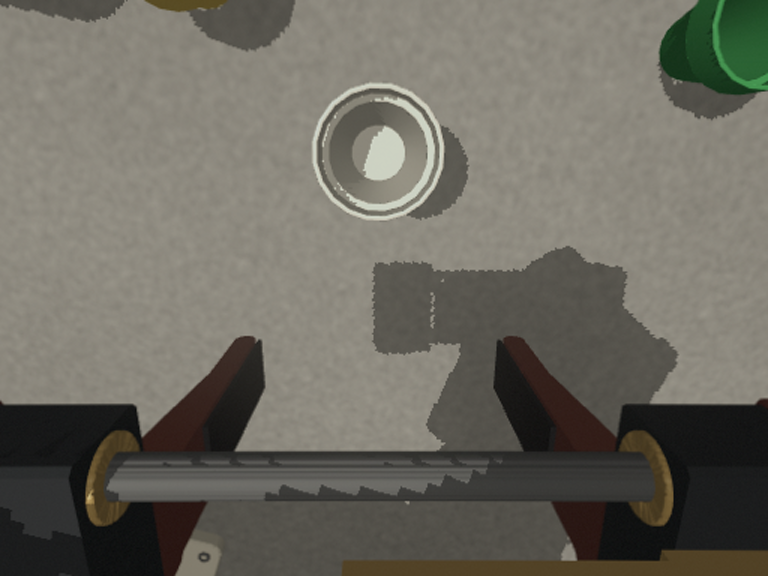

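The two pots are nested, with one rim centred at (378,151) and of the size expected for 92 mm height. On to P1.

```bash
python3 -m inch '[[[45,17,5,0,0,0,100],[90,34,10,0,0,0,100],[135,51,15,0,0,0,100],[180,68,25,0,0,0,100],[209,79,32,0,0,0,100],[209,79,32,0,0,0,100],[209,79,32,0,0,0,100],[209,79,32,0,0,0,100]]]'
cat > rim.py <<'E'
import sys
from h import *
x,y,z=map(float,sys.argv[1:4]); C=cam("wrist"); e=proj(C,[x,y,z]); print("expected px",e.round(1))
g=cv2.medianBlur(cv2.cvtColor(C["im"],cv2.COLOR_RGB2GRAY),5)
r0=C["K"][0]*32/(C["c"][2]-z)
for c in cv2.HoughCircles(g,cv2.HOUGH_GRADIENT,1,15,param1=60,param2=12,minRadius=int(r0*.9),maxRadius=int(r0*1.12))[0]:
    if np.hypot(*(c[:2]-e))<25: P=onz(C,c[0],c[1],z); print(c.round(1),"r0",round(r0,1),P.round(1)); to([P[0],P[1],68])
E
python3 rim.py 602 -168 70
```

```text
t: 7.05
ee_pos: [600.2, -166.6, 149.3]
orientation: [-3.102, -0.496, 0.002]
ft_force: [0.2, -0.6, 0.5]
width: 87.5
grasp_force: 0.0
expected px [253.8 206. ]
[255.5 207.5  40.5] r0 45.3 [ 601.2 -169.6   70. ]
t 7.1 pos [ 600.1 -166.8  149.7] shift [ 0.3  3.1 81.7]
[254.5 192.5  40.5] r0 45.3 [ 612.2 -165.2   70. ]
t 7.1 pos [ 600.1 -166.8  149.7] shift [12.1  2.3 81.6]
[271.5 199.5  40.5] r0 45.3 [ 611.  -178.9   70. ]
t 7.1 pos [ 600.1 -166.8  149.7] shift [ 6.6 15.  81.6]
```

Run:
```python
from h import *
C=cam("wrist"); save(C,"w6.png",(190,130,330,270),4)
```

```text
(no output)
```

View pics/w6.png

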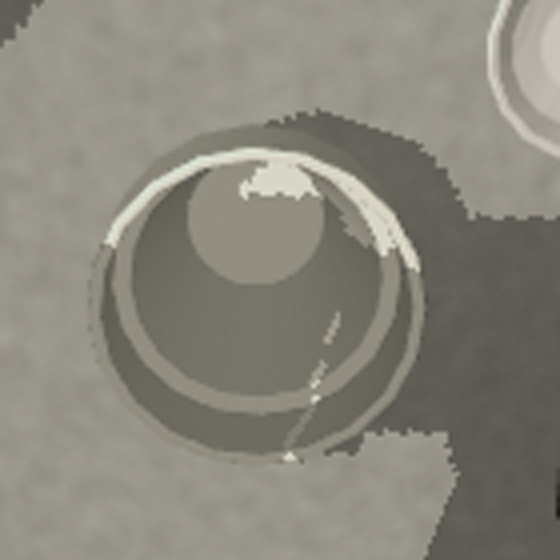

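P1's rim is centred at crop (257,305), i.e. full-image pixel (254.3,206.3), matching the expected (253.8,206). I'll grasp it there.

```bash
python3 -m inch '[[[2,2,40,0,0,0,100],[2,2,70,0,0,0,100],[2,2,81,0,0,0,100],[2,2,81,0,0,0,100],[2,2,81,0,0,0,60],[2,2,81,0,0,0,50],[2,2,81,0,0,0,50],[2,2,81,0,0,0,50],[2,2,81,0,0,0,50],[2,2,81,0,0,0,50]]]'
python3 -m inch '[[[0,0,-45,0,0,0,50],[0,0,-90,0,0,0,50],[0,0,-115,0,0,0,50],[0,0,-115,0,0,0,50],[0,0,-115,0,0,0,50]]]'
python3 - <<'E'
from h import *
to([386,-154.5,182])
E
```

```text
t: 8.15
ee_pos: [604.4, -168.5, 69.8]
orientation: [3.101, 0.496, 0.003]
ft_force: [-0.2, -0.3, 6.8]
width: 62.1
grasp_force: 30.0
t: 8.65
ee_pos: [603.3, -168.3, 183.7]
orientation: [3.102, 0.496, 0.001]
ft_force: [0.7, -0.3, -0.3]
width: 62.2
grasp_force: 29.9
t 8.65 pos [ 603.3 -168.3  183.7] shift [-202.2  -80.8    1.6]
```

```bash
python3 -m inch '[[[-46,-18,0,0,0,0,50],[-92,-36,0,0,0,0,50],[-138,-54,0,0,0,0,50],[-184,-72,0,0,0,0,50],[-202,-81,0,0,0,0,50],[-202,-81,0,0,0,0,50],[-202,-81,0,0,0,0,50],[-202,-81,0,0,0,0,50]]]'
python3 - <<'E'
from h import *
C=cam("wrist"); save(C,"w7.png"); print((proj(C,[453,-132.4,92])*1.5).round()); to([453.8,-132.2,184])
E
```

```text
t: 9.45
ee_pos: [387.6, -154.6, 183.3]
orientation: [3.102, 0.496, 0.0]
ft_force: [0.4, -0.2, -0.2]
width: 62.5
grasp_force: 29.9
[375. 168.]
t 9.5 pos [ 387.6 -154.6  183.4] shift [69.9 -0.6 -0.6]
```

View pics/w7.png

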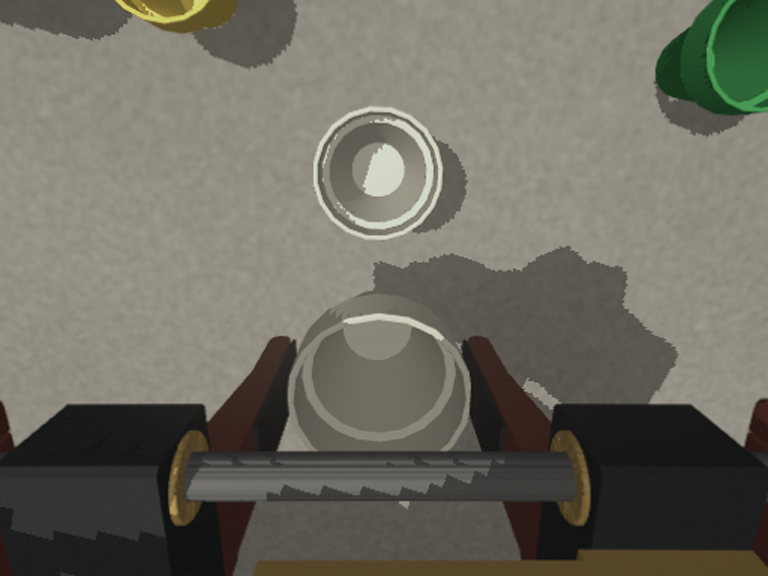

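The held pot sits as P3 did in the fingers, and the stack rim is centred at (378,172), within 2 mm of the release pose. Placing it now.

```bash
python3 -m inch '[[[40,0,0,0,0,0,50],[69,0,0,0,0,0,50],[69,0,0,0,0,0,50],[69,0,0,0,0,0,50],[69,0,25,0,0,0,50],[69,0,45,0,0,0,50],[69,0,58,0,0,0,50],[69,0,64,0,0,0,50],[69,0,64,0,0,0,50]]]'
python3 -m inch '[[[0,0,2,0,0,0,50],[0,0,4,0,0,0,50],[0,0,4,0,0,0,50]]]'
```

```text
t: 10.4
ee_pos: [450.9, -132.9, 119.0]
orientation: [-3.102, -0.495, 0.003]
ft_force: [-0.1, -0.6, -0.7]
width: 62.5
grasp_force: 29.9
t: 10.7
ee_pos: [452.0, -132.9, 116.0]
orientation: [3.102, 0.495, 0.001]
ft_force: [0.7, 0.0, -1.2]
width: 62.2
grasp_force: 29.9
```

```bash
python3 -m inch '[[[0,0,1,0,0,0,55],[0,0,1,0,0,0,60],[0,0,1,0,0,0,75],[0,0,1,0,0,0,100],[0,0,1,0,0,0,100],[0,0,1,0,0,0,100],[0,0,-30,0,0,0,100],[0,0,-60,0,0,0,100],[0,0,-90,0,0,0,100],[-40,0,-120,0,0,0,100],[-80,0,-120,0,0,0,100],[-80,0,-120,0,0,0,100],[-80,0,-120,0,0,0,100]]]'
python3 rim.py 451.5 -132.9 114
python3 - <<'E'
from h import *
S=cam("scene"); save(S,"s2w.png",(170,110,350,245),3)
W=cam("wrist"); a=cv2.imread("pics/s2w.png"); b=cv2.resize(W["im"][...,::-1],(540,405))
cv2.imwrite("pics/both.png",np.vstack([a[:300],cv2.resize(b,(400,300)) if 0 else b[:290]]))
print(a.shape)
E
```

```text
t: 12.0
ee_pos: [375.7, -158.0, 236.1]
orientation: [3.102, 0.493, 0.002]
ft_force: [0.6, 0.5, -0.4]
width: 87.9
grasp_force: 0.0
expected px [250.8  96.8]
[251.5 101.5  38. ] r0 37.9 [ 448.2 -134.5  114. ]
t 12.05 pos [ 376.4 -158.   235.9] shift [ 75.4  -0.  168. ]
(405, 540, 3)
```

View pics/both.png

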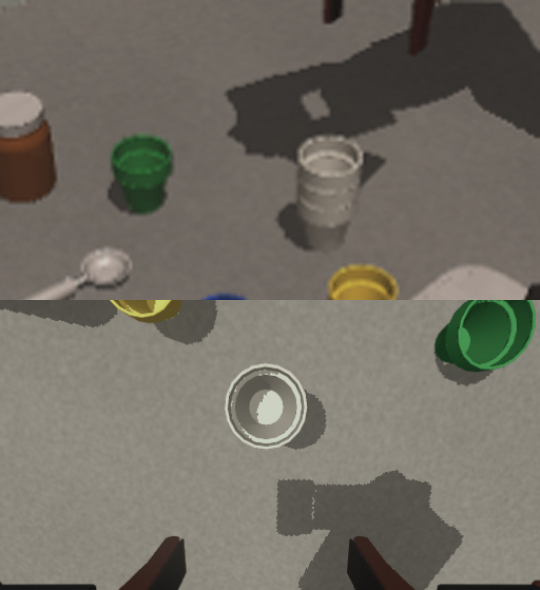

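The scene view (upper half) shows the three-pot stack standing straight at (329,190), and the wrist view shows a single concentric rim at (266,405 in the composite). Nesting is done. Now to the lid: go above the handle, turned so the fingers close across the bar.

```bash
python3 -m inch '[[[230,-336,-64,0,0,-1.38,100],[230,-336,-64,0,0,-1.38,100],[230,-336,-64,0,0,-1.38,100],[230,-336,-64,0,0,-1.38,100],[230,-336,-64,0,0,-1.38,100],[230,-336,-64,0,0,-1.38,100],[230,-336,-64,0,0,-1.38,100],[230,-336,-64,0,0,-1.38,100],[230,-336,-64,0,0,-1.38,100],[230,-336,-64,0,0,-1.38,100],[230,-336,-64,0,0,-1.38,100],[230,-336,-64,0,0,-1.38,100],[230,-336,-64,0,0,-1.38,100],[230,-336,-64,0,0,-1.38,100]]]'
python3 - <<'E'
from h import *
o=status.get_obs(); M=R.from_rotvec(o["orientation"]).as_matrix(); print(M.round(3)); 
C=cam("wrist"); save(C,"w8.png")
print("exp",[proj(C,p).round() for p in((482.4,297.8,200),(490.7,232.4,200),(499,167,200))])
m=(C["im"].max(2)<60).astype(np.uint8)
n,l,s,c=cv2.connectedComponentsWithStats(m)
for i in range(1,n):
    if s[i,4]>150: print(s[i],c[i].round(1))
E
```

```text
t: 13.55
ee_pos: [489.7, 232.3, 299.7]
orientation: [-2.08, -2.354, 0.0]
ft_force: [-0.1, 0.4, 0.4]
width: 87.7
grasp_force: 0.0
[[-0.123  0.992 -0.   ]
 [ 0.992  0.123 -0.   ]
 [-0.    -0.    -1.   ]]
exp [array([253., 115.]), array([253., 198.]), array([253., 270.])]
[ 244   92   27  173 2928] [256.2 180.4]
[    0   227   512   157 29846] [247.3 313.8]
[307 333  31  29 162] [315.4 342.2]
```

Run:
```python
from h import *
o=status.get_obs(); M=R.from_rotvec(o["orientation"]).as_matrix()
C=cam("wrist"); m=(C["im"].max(2)<60)
for v in range(95,265,12):
    u=np.where(m[v,235:280])[0]+235
    P=onz(C,u.mean(),v,200); print(v,u.min(),u.max(),P.round(1),(M.T@(P-o["ee_pos"])).round(1))
```

```text
95 249 261 [482.1 312.  200. ] [79.9  2.3 99.8]
107 246 265 [483.4 303.6 200. ] [71.4  2.5 99.8]
119 247 263 [484.3 294.9 200. ] [62.7  2.3 99.8]
131 247 264 [485.8 286.1 200. ] [53.7  2.7 99.8]
143 248 264 [487.4 277.1 200. ] [44.6  3.2 99.8]
155 248 264 [488.5 267.9 200. ] [35.3  3.2 99.8]
167 248 264 [489.8 258.4 200. ] [25.8  3.2 99.8]
179 248 264 [491.  248.7 200. ] [16.   3.3 99.8]
191 249 264 [492.7 238.9 200. ] [ 6.   3.7 99.8]
203 249 264 [494.  228.8 200. ] [-4.2  3.8 99.8]
215 249 264 [495.3 218.4 200. ] [-14.6   3.8  99.8]
227 249 264 [496.7 207.8 200. ] [-25.3   3.9  99.8]
239 245 269 [498.5 197.  200. ] [-36.2   4.3  99.8]
251 247 266 [499.5 185.9 200. ] [-47.4   4.   99.8]
263 253 262 [501.9 174.6 200. ] [-58.9   4.9  99.8]
```

```bash
python3 -m inch '[[[5,3,50,0,0,0,100],[5,3,85,0,0,0,100],[5,3,100,0,0,0,100],[5,3,100,0,0,0,100],[5,3,100,0,0,0,60],[5,3,100,0,0,0,30],[5,3,100,0,0,0,25],[5,3,100,0,0,0,25],[5,3,100,0,0,0,25],[5,3,100,0,0,0,25]]]'
```

```text
t: 14.65
ee_pos: [492.2, 238.6, 200.0]
orientation: [2.077, 2.357, 0.001]
ft_force: [0.4, -0.3, 0.3]
width: 43.1
grasp_force: 0.0
```

```bash
python3 -m inch '[[[0,0,0,0,0,0,20],[0,0,0,0,0,0,12],[0,0,0,0,0,0,5],[0,0,0,0,0,0,5],[0,0,0,0,0,0,5]]]'
```

```text
t: 15.15
ee_pos: [492.4, 238.6, 199.7]
orientation: [2.077, 2.357, 0.001]
ft_force: [1.7, 0.5, -1.2]
width: 13.4
grasp_force: 30.0
```

Gripped the bar (13.4 mm opening) with next to no side force. Now I follow the hinge arc to 30°.

```bash
python3 -m inch '[[[0,2.5,-7.5,0,0,0,5],[0,5,-15,0,0,0,5],[0,8,-22.5,0,0,0,5],[0,11.5,-29.5,0,0,0,5],[0,15,-36.5,0,0,0,5],[0,19,-43.5,0,0,0,5],[0,23,-50,0,0,0,5],[0,27.5,-57,0,0,0,5],[0,32.5,-63,0,0,0,5],[0.5,37.5,-69.5,0,0,0,5],[0.5,43,-75,0,0,0,5],[0.5,48.5,-81,0,0,0,5],[0.5,48.5,-81,0,0,0,5]]]'
```

```text
t: 16.45
ee_pos: [539.1, 245.0, 282.3]
orientation: [-2.076, -2.355, 0.004]
ft_force: [-11.7, 0.4, 4.0]
width: 13.2
grasp_force: 30.0
```

```bash
python3 -m inch '[[[0,4.5,-6,0,0,0,5],[0,10.5,-11.5,0,0,0,5],[0,16.5,-16.5,0,0,0,5],[0,23,-21,0,0,0,5],[0,30,-25.5,0,0,0,5],[0,36.5,-29.5,0,0,0,5],[0,36.5,-29.5,0,0,0,5]]]'
python3 - <<'E'
from h import *
print(status.get_obs()["moment"])
E
```

```text
t: 17.15
ee_pos: [577.1, 249.9, 312.7]
orientation: [2.077, 2.357, 0.002]
ft_force: [-8.5, 0.4, 8.3]
width: 13.0
grasp_force: 30.0
[0.02909168 1.31517394 0.10350858]
```

```bash
python3 -m inch '[[[0,7,-5,0,0,0,5],[0,14.5,-9,0,0,0,5],[0,22,-12,0,0,0,5],[0,29.5,-14.5,0,0,0,5],[0,37.5,-17,0,0,0,5],[0,45.5,-19,0,0,0,5],[0,45.5,-19,0,0,0,5],[0,45.5,-19,0,0,0,5],[0,45.5,-19,0,0,0,5]]]'
python3 - <<'E'
from h import *
import pickle
o=status.get_obs(); print(o["moment"],np.round(o["ee_pos"],1))
d=np.array(o["ee_pos"])-[492.4,238.6,199.7]; dx=d[0]*.991+d[1]*.13
print("theta",np.degrees(np.arctan2(50+d[2],175-dx)-np.arctan2(50,175)),"r",np.hypot(50+d[2],175-dx))
# independent: top/scene lid front edge check by image difference with start
C0=pickle.load(open("c.pkl","rb"))
h=np.array([492.4,238.6,0])+175*np.array([.991,.133,0]); 
S=cam("scene")
ax=np.array([.991,.133,0]);ay=np.array([-.133,.991,0])
for th in(50,60,70):
    c,s=np.cos(np.radians(th)),np.sin(np.radians(th))
    for y in(-75,75): # bar end posts
        P=h+[0,0,150]+ax*(-175*c+50*s)+ay*y+np.array([0,0,175*s+50*c]); print(th,y,proj(S,P).round())
m=(S["im"].max(2)<45).astype(np.uint8)
n,l,s,c=cv2.connectedComponentsWithStats(m)
for i in range(1,n):
    if s[i,4]>60 and s[i,0]>250: print(s[i],c[i].round(1))
E
```

```text
t: 18.05
ee_pos: [622.6, 255.5, 330.8]
orientation: [2.076, 2.356, 0.003]
ft_force: [-3.8, -0.1, 6.0]
width: 13.3
grasp_force: 30.0
[0.00983993 0.58498668 0.11268899] [622.6 255.5 330.8]
theta 60.45894771471444 r 186.35779375314056
50 -75 [321. 188.]
50 75 [382. 225.]
60 -75 [313. 191.]
60 75 [374. 230.]
70 -75 [303. 197.]
70 75 [366. 237.]
[424  60  23   5  79] [435.9  62. ]
[474  66  38  43 586] [494.6  85.9]
[402 106  35   8  88] [418.  110.7]
[370 115  13  16 155] [376. 123.]
[ 306  127   86  106 3101] [349.2 177.9]
[290 258  12  15  87] [295.4 265.6]
[398 259  21  34 143] [410.7 273.9]
[275 278  99  68 208] [321.2 316.2]
[338 296  14  15  88] [344.8 302.8]
```

```bash
python3 -c "
from workcell import ctrl
print(ctrl.close_job())"
```

```text
the job is handed in; nothing more can be done
None
```

The three white pots stand nested and released on the worktop, and the gripper is still holding the bin lid open at about 60° (60.5° worked out from the arm's position); I handed the job in at about 18 s.

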